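# Put the bench air line back in service

## Task

The compressor is off after servicing; make its air line on the bench ready. First shut the drain cock by swinging its lever clockwise all the way across its pipe, then crank the gate valve's handwheel anticlockwise until you feel it come up against its fully open stop, and back it off a quarter turn so that it cannot seize there. Leave the tools and parts lying about where they are.

Things in the scene. Friction and masses are not known exactly. Their poses are not given: they have to be found in the camera images.
- air_station: Air-line station fixed to the bench: 34 mm steel pipe along its y, axis 75 mm up, between floor flanges at y = -240 and +220 mm. Gate valve at y = -80; tee at y = +100 mm, its branch to -x (robot's side) with the drain cock. Origin on the bench under the pipe; x away from the robot, y left (turned up to 0.25 rad), z up. Pipe fittings reach 27 mm from the pipe axis, flanges 45 mm
- wheel_center (a point): Centre of the gate valve's level, dark iron handwheel, 220 mm above the bench, at mid-height of the spokes. Wheel 160 mm across, rim a 13 mm round bar; 3 straight spokes, 120 degrees apart, 13 mm wide, 10 mm thick; hub 32 mm across. 51 mm clear between hub and rim: closed fingers put down between two spokes can push one round. Valve body lies below: see valve_top
- wheel_spoke (a point): middle of one of the three spokes, 42 mm from wheel_center at the same height; turns with the wheel
- stem_top (a point): top of the valve's 11 mm threaded stem, which stands up through the wheel's hub and rises 3 mm per turn as the valve opens, to 32 mm at most above wheel_center
- valve_top (a point): top of the valve's fixed yoke on the wheel's axis, 212 mm above the bench and 8 mm below wheel_center; the yoke's top is 36 mm across, and its arms reach 33 mm from the axis only lower than 185 mm above the bench, so that fingertips may stand 25 mm below the spokes anywhere between hub and rim
- wheel (a joint): turn of the handwheel, rad: grows as the valve opens (anticlockwise seen from above); 0 = gate shut, 37.70 (six turns) = hard stop, fully open. Starts 1.2 to 2.4 turns short of the open stop. Packing friction of about 0.25 N m (6 N at a radius of 40 mm) keeps it where it is left
- lever_pivot (a point): on the upright turning axis of the brass drain cock's lever, 108 mm above the bench, level with the middle of the lever's grip; 80 mm in front of the pipe. The cock's outlet ends 30 mm in front of this axis and reaches 92 mm above the bench
- lever_end (a point): on the lever's grip, 75 mm from lever_pivot at the same height; turns with the lever. Flat steel arm with a black sleeve from 35 to 97 mm from the pivot, 19 mm wide, 11 mm thick, nothing under it: fingertips beside it may push it round
- lever (a joint): turn of the drain cock's lever, rad: 0 = open, lever in line with the cock's pipe, pointing to the station's -x; grows clockwise seen from above to its stop at 1.571 = shut, lever square across its pipe, pointing to the station's +y. Starts at 0 to 0.45. Friction of about 0.18 N m (2.5 N at 75 mm) keeps it where it is left
- wrench: steel combination spanner lying on the bench in front of the gate valve, 200 mm long, 34 mm wide, 11 mm thick; origin on its underside, x along it. A bystander
- pipe_elbow: dark iron pipe elbow fitting standing on one mouth behind the pipe, about 60 x 45 x 57 mm; origin under its standing mouth. A bystander
- oil_can: steel oil can, 72 mm across, 94 mm high, with a thin spout to 150 mm and a side handle, standing behind the pipe; origin at the centre of its base. A bystander
- starter_motor: car starter motor lying on the bench at the right front, 190 mm long, 82 mm across, 118 mm high, 2.6 kg; origin under its middle, x along it. A bystander
- screwdriver: screwdriver with black handle lying on the left front of the bench, 200 mm; origin under its middle, x along it. A bystander
- hammer: hammer with wooden handle lying on the right, beside the vise, 260 mm; origin under its middle, x along it. A bystander
- bolt_jar: glass jar with steel cap on the left, 68 mm across, 95 mm high; origin at the centre of its base. A bystander

How it is judged:
By the outcome, as a careful person would: the job done as asked, in the order asked, and still so for the second after the job is handed in, with the robot touching nothing.
It also fails if it takes over 70 s, if anything falls off the work surface, if the arm or the gripper's body presses on something with over 40 N, if the wrist force passes 120 N, or if a joint passes its speed limit or range.

## Robot

A 6-joint arm with a two-finger parallel gripper is mounted at the origin on the work surface. World frame = base frame: x ahead of the robot, y to its left, z up, the work surface at z = 0. Lengths are in mm, angles in rad, forces in N, time in s.
With the tool pointing down it reaches from about 275 to 750 mm from the base axis. Payload 10.2 kg.
Tool frame: the origin (TCP) lies at the very end of the fingers, on their centre line; the grasp point (between the pads) lies 19 mm behind it; z points along the fingers, y is the line along which they close (so a half turn about z gives the same grasp; the last joint's range is limited). The gripper opens to 85 mm and grips with 20 to 120 N. Pads are 22 mm wide; open, the fingers measure 114 mm over their backs; the gripper's body (76 mm by 85 mm) begins 54 mm behind the grasp point. The pads swing forward as they close: fully open they stand 13 mm farther back than shut.
Start: joints at [0.96, 0.313, 1.498, -0, 1.331, -0.223], TCP at [198.543, 486.016, 204.094] pointing down, gripper open.
Joint ranges: [-2.94, 2.94], [-0.97, 2.17], [0.19, 2.56], [-1.23, 4.37], [0.02, 3.11], [-2.88, 2.88]. Speed limits (rad/s): [2.39, 2.39, 3.01, 3.14, 3.14, 3.14].

## Interface

Orientations are given as a unit quaternion [w, x, y, z].
In Python, from rig import ctrl, optics gives the robot as it stands. The module is installed in compiled form; this text tells all that it offers.
- The arm moves only by the shell command python3 -m handwheel 'ROWS' [FORCE]. ROWS is JSON, a list that holds one entry, the list of rows, each a list of 5 numbers: the gripper command: -1 is fully open, 1 is shut, values between are in proportion, then the shift along the world's x, y, z in units of 50 mm (1.0 is 50 mm), then the turn about the world's z in units of 8 degrees (1.0 is 8 degrees). In form: [[[gripper, tx, ty, tz, twist], ...]]. A call has 1 to 10 rows; each row shifts and turns the commanded pose from where the row before left it; what a row does not reach is not made up. A row lasts 1/10 s, in which the tool goes at most 50 mm and 8.59 degrees, less where a joint would pass 70% of its speed; a pose out of reach is approached as far as the arm can. A call is refused whole if a number of a shift passes 1 or a number of a turn 1, either way. A call with a gripper value outside its range is refused whole. The fingers move at their own pace and stop on an object; FORCE is the grip in N (left out, the last holds). Time passes only in rows, so rows that do not move let the fingers close. It gives the time, the measured TCP pose, the force, the opening and the grip force at its end, in the units of the state.
- ctrl.sense(): the state, without advancing time (a new reading comes with each control period).
- optics.capture(name): name is "scene" or "top" or "wrist"; returns a dict with "img" (420x560x3 uint8, blue, green, red), "K" (3x3 intrinsics, pixels), "dist_coeffs" ([k1, k2, p1, p2, k3] as OpenCV has them; the pictures are not rectified), "R" (3x3) and "t" (3): a world point X has camera coordinates R X + t. Camera axes: x right, y down, z forward; pixel columns grow to the right and rows downward; lengths in mm; the calibration is good to about 2 mm. A picture is of the moment at which its call begins. There is no depth.
- ctrl.finish_job(): hands the job in; it is judged then, once.
The state is a dict: "time_s": time; "joints": joint angles; "dq": joint speeds; "tau": joint torques, N m; "eef_pos": TCP position; "ee_rot": TCP orientation; "force": force on the tool from outside, world axes, zero at the start; "wrist_torque": the same for the moment, N m; "grip_width": opening from 0.0 (shut) to 1.0 (fully open); "grip_force": force on a finger pad.
Only numpy, scipy, OpenCV 4.12 (cv2) and the standard library are available. Lean on these libraries where they do the work, as an engineer would, in place of code of your own. Each camera call takes 0.05 s, during which the arm holds its last target. There are 200 camera calls.

## Working session

There is one attempt and no reset: what is moved stays moved. The work goes in short steps, Python scripts to look and compute and a shell command to move; the robot and the scene stay as the last step left them, time stands still between calls to the robot, and variables do not carry over. Pictures are saved under pics/ and viewed, at most 10 in all, crops included, and the job is handed in when it is done.

```bash
mkdir -p pics; python3 - <<'E'
from rig import ctrl, optics
import cv2,pickle
d={}
for n in("scene","top"):
    c=optics.capture(n); d[n]=c; cv2.imwrite(f"pics/{n}0.png",c["img"])
pickle.dump(d,open("c0.pkl","wb"))
s=ctrl.sense(); print(s["time_s"],s["eef_pos"],s["ee_rot"],s["grip_width"])
E
```

```text
0.1 [198.3814837  485.79714055 203.59449139] [-2.34547384e-04  1.92682279e-01  9.81261026e-01 -5.31275449e-04] 0.9983856607886246
```

View pics/scene0.png

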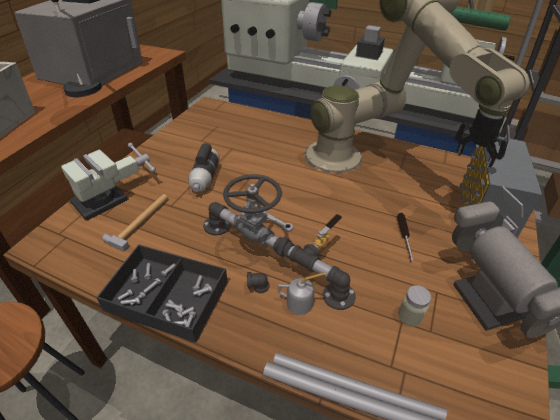

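View pics/top0.png

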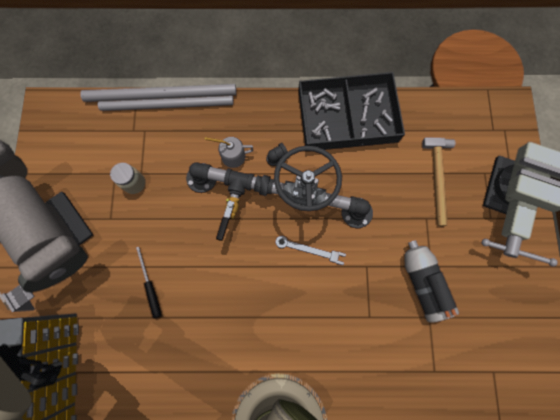

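The scene view shows the station at mid-picture, with the wheel near (252,195) and the lever near (330,225). In the top view the wheel is near (308,178) and the lever runs from (235,200) to (222,237). I'll enlarge the top view.

```bash
python3 - <<'E'
import cv2,pickle
d=pickle.load(open("c0.pkl","rb"))
cv2.imwrite("pics/topcrop.png",cv2.resize(d["top"]["img"][130:260,180:380],None,fx=4,fy=4,interpolation=cv2.INTER_CUBIC))
cv2.imwrite("pics/scenecrop.png",cv2.resize(d["scene"]["img"][165:315,195:365],None,fx=4,fy=4,interpolation=cv2.INTER_CUBIC))
E
```

```text
(no output)
```

View pics/topcrop.png

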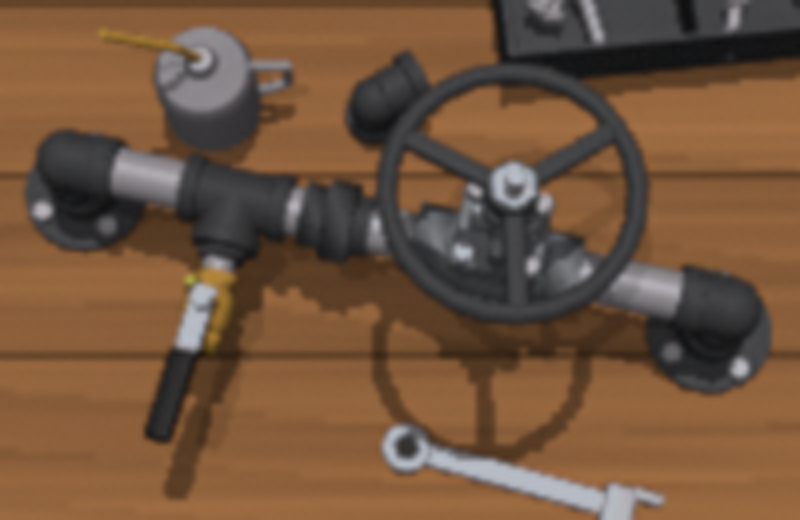

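View pics/scenecrop.png

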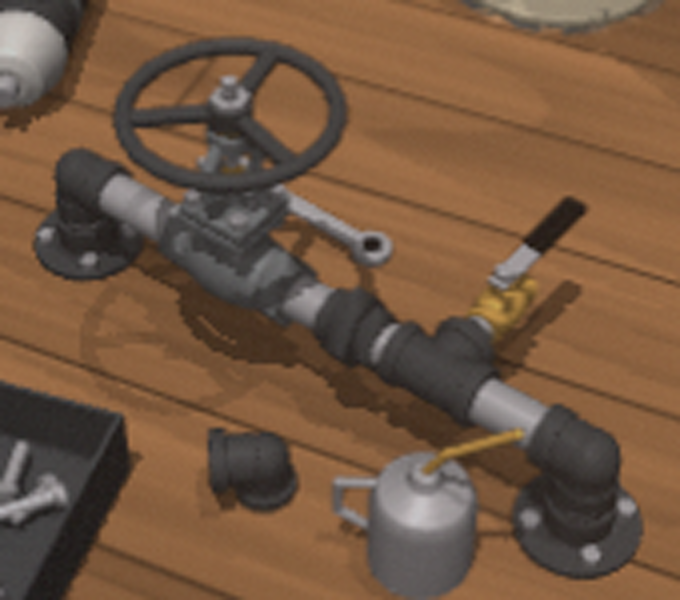

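The top crop shows the wheel rim centred at (513,192), with spokes toward (517,300), (610,130) and (410,140). The lever bolt is at (203,296), its tip at (158,438), and the pipe runs from (150,175) to (650,288).

```bash
cat > h.py <<'E'
import numpy as np,cv2
def ray(c,u,v,z):
    p=cv2.undistortPoints(np.array([[[u,v]]],float),c["K"],np.array(c["dist_coeffs"]))[0,0]
    R=np.array(c["R"]);t=np.array(c["t"]).ravel()
    C=-R.T@t; d=R.T@np.array([p[0],p[1],1]); return C+d*(z-C[2])/d[2]
def proj(c,X):
    return cv2.projectPoints(np.array([X],float),cv2.Rodrigues(np.array(c["R"]))[0],np.array(c["t"]).ravel(),c["K"],np.array(c["dist_coeffs"]))[0][0,0]
E
python3 - <<'E'
import pickle,numpy as np
from h import *
np.set_printoptions(precision=1,suppress=True)
d=pickle.load(open("c0.pkl","rb"))
def T(u,v,z): return ray(d["top"],(u+.5)/4-.5+180,(v+.5)/4-.5+130,z)
def S(u,v,z): return ray(d["scene"],(u+.5)/4-.5+195,(v+.5)/4-.5+165,z)
for n,p in dict(wheel=(513,192,220),rl=(380,192,220),rr=(647,192,220),rt=(513,62,220),rb=(513,322,220),spA=(517,300,220),spB=(610,130,220),spC=(410,140,220),piv=(203,296,114),tip=(158,438,108),pL=(150,175,75),pR=(650,288,75),fl=(82,205,5),fr=(708,340,5),slv=(186,350,108)).items(): print(n,T(*p))
print("scene wheel",S(231,113,220),"bolt",S(505,272,114),"tip",S(575,206,108))
E
```

```text
wheel [586.8 -69.7 220. ]
rl [586.9   7.9 220. ]
rr [ 586.7 -147.8  220. ]
rt [667.7 -71.2 220. ]
rb [509.2 -68.1 220. ]
spA [522.1 -70.7 220. ]
spB [ 624.9 -127.5  220. ]
spC [618.9  -9.8 220. ]
piv [550.3 122.5 114. ]
tip [459.1 149.3 108. ]
pL [644.7 165.8  75. ]
pR [ 564.9 -172.4   75. ]
fl [644.7 225.8   5. ]
fr [ 544.  -224.3    5. ]
slv [516.  133.2 108. ]
scene wheel [586.3 -66.7 220. ] bolt [551.2 126.9 114. ] tip [458.8 150.9 108. ]
```

```bash
python3 -m handwheel '[[[1,0.5,-0.7,0,0],[1,0.5,-0.7,0,0],[1,0.5,-0.7,0,0],[1,0.5,-0.7,0,0],[1,0.5,-0.7,0,0],[1,0.5,-0.7,0,0],[1,0.5,-0.7,0,0],[1,0.5,-0.7,0,0],[1,0.5,-0.7,0,0],[1,0.5,-0.7,0,0]]]' 40
```

```text
time_s: 1.1
eef_pos: [449.2, 134.4, 203.9]
ee_rot: [-0.0, 0.193, 0.981, -0.0]
force: [1.4, -0.6, 0.1]
grip_width: 0.0
grip_force: 0.0
```

```bash
python3 -m handwheel '[[[1,0.4,-0.6,0,0],[1,0,0,-0.7,0],[1,0,0,-0.7,0],[1,0,0,-0.6,0],[1,0,0,-0.2,0],[1,0,0,0,0]]]'; python3 - <<'E'
import numpy as np
from rig import ctrl
p=np.array(ctrl.sense()["eef_pos"][:2]); P=np.array([549,125])
for th in np.r_[0.05:1.6:10j,1.62]:
    f=np.pi-.225-th; u=np.array([np.cos(f),np.sin(f)]); n=np.array([-u[1],u[0]])
    q=P+72*u+22*n; print(round(th,2),q.round(),((q-p)/50).round(2)); p=q
E
```

```text
time_s: 1.7
eef_pos: [468.0, 106.0, 93.4]
ee_rot: [-0.001, 0.193, 0.981, -0.0]
force: [-0.0, -0.4, 1.1]
grip_width: -0.002
grip_force: 0.0
0.05 [474. 123.] [0.11 0.35]
0.22 [475. 136.] [0.02 0.26]
0.39 [478. 149.] [0.06 0.25]
0.57 [483. 161.] [0.1  0.24]
0.74 [490. 172.] [0.14 0.22]
0.91 [499. 181.] [0.18 0.19]
1.08 [509. 189.] [0.21 0.16]
1.26 [521. 195.] [0.23 0.12]
1.43 [533. 199.] [0.25 0.08]
1.6 [546. 200.] [0.26 0.03]
1.62 [547. 200.] [0.03 0.  ]
```

```bash
python3 -m handwheel '[[[1,0.1,0.35,0,0],[1,0.02,0.26,0,0],[1,0.06,0.25,0,0],[1,0.1,0.24,0,0],[1,0.14,0.22,0,0],[1,0.18,0.19,0,0],[1,0.21,0.16,0,0]]]'; python3 -m handwheel '[[[1,0.23,0.12,0,0],[1,0.25,0.08,0,0],[1,0.1,0,0,0],[1,0,0,0,0]]]'; python3 - <<'E'
from rig import optics
import cv2
c=optics.capture("top");cv2.imwrite("pics/top1.png",cv2.resize(c["img"][130:260,180:380],None,fx=4,fy=4,interpolation=cv2.INTER_CUBIC))
E
```

```text
time_s: 2.4
eef_pos: [509.6, 190.7, 94.4]
ee_rot: [0.0, 0.192, 0.981, 0.0]
force: [-0.6, 0.2, -0.0]
grip_width: -0.001
grip_force: 0.0
time_s: 2.8
eef_pos: [538.3, 199.7, 94.0]
ee_rot: [0.0, 0.193, 0.981, -0.0]
force: [0.4, -0.3, -0.0]
grip_width: -0.0
grip_force: 0.0
```

View pics/top1.png

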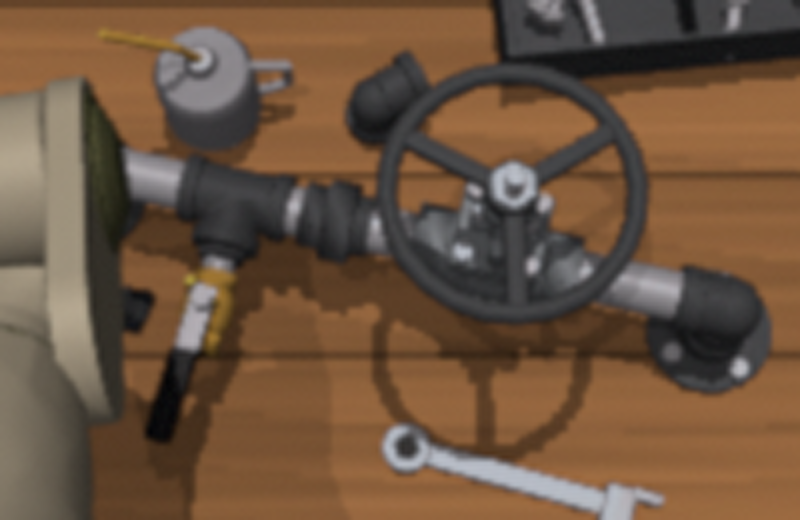

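The lever still looks unmoved at (165,400), although the tool followed the arc with no force on it. I'll check the other views.

```bash
python3 - <<'E'
from rig import optics,ctrl
import cv2,numpy as np
from h import proj
c=optics.capture("scene");a=cv2.resize(c["img"][105:305,195:445],None,fx=2.2,fy=2.2,interpolation=cv2.INTER_CUBIC)
p=ctrl.sense()["eef_pos"];print(p,proj(c,p),(proj(c,p)-[195,105])*2.2)
cv2.imwrite("pics/scene1.png",a)
E
```

```text
[537.66315567 199.49360051  94.06784659] [346.10443639 241.87400744] [332.42976006 301.12281638]
```

View pics/scene1.png

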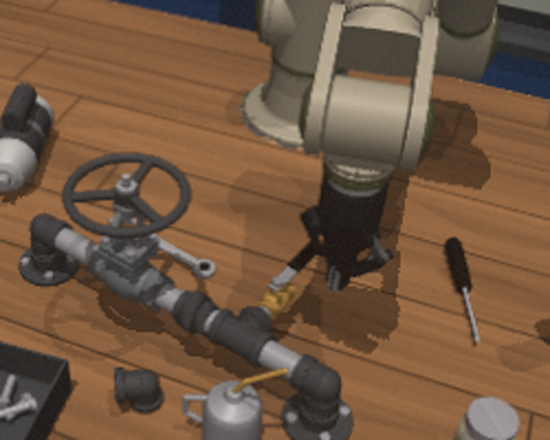

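The fingertips are drawn at about (335,285), higher than the projected TCP at (332,301), so they passed over the lever. I'll lift, go back and push about 20 mm lower.

```bash
python3 -m handwheel '[[[1,0,0,0.7,0],[1,0,0,0.7,0],[1,-0.35,-0.47,0,0],[1,-0.35,-0.47,0,0],[1,-0.35,-0.47,0,0],[1,-0.35,-0.46,0,0],[1,0,0,-0.6,0],[1,0,0,-0.6,0],[1,0,0,-0.5,0],[1,0,0,0,0]]]'
```

```text
time_s: 3.9
eef_pos: [465.8, 106.0, 76.9]
ee_rot: [-0.003, 0.193, 0.981, -0.0]
force: [0.8, 0.0, 0.1]
grip_width: -0.001
grip_force: 0.0
```

```bash
python3 -m handwheel '[[[1,0,0,-0.1,0],[1,0.12,0.35,0,0],[1,0.02,0.26,0,0],[1,0,0,0,0]]]'; python3 - <<'E'
from rig import optics,ctrl
import cv2,numpy as np
from h import proj
c=optics.capture("scene");a=cv2.resize(c["img"][165:285,255:405],None,fx=4,fy=4,interpolation=cv2.INTER_CUBIC)
p=ctrl.sense()["eef_pos"];print(p,(proj(c,p)-[255,165])*4)
cv2.imwrite("pics/scene2.png",a)
E
```

```text
time_s: 4.3
eef_pos: [475.5, 137.8, 75.0]
ee_rot: [0.001, 0.192, 0.981, 0.0]
force: [0.5, -0.0, -0.2]
grip_width: 0.001
grip_force: 0.0
[475.20219354 137.15923579  74.76932955] [304.86385008 245.24385852]
```

View pics/scene2.png

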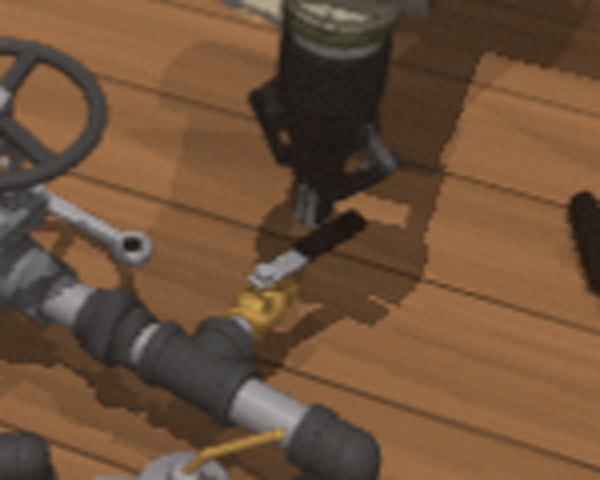

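The lever tip has moved from (338.7,216.5) to (345.5,218.7) in full-picture pixels, so the push works at this height. Continuing the arc.

```bash
python3 -m handwheel '[[[1,0.06,0.25,0,0],[1,0.1,0.24,0,0],[1,0.14,0.22,0,0],[1,0.18,0.19,0,0],[1,0.21,0.16,0,0],[1,0.23,0.12,0,0],[1,0.25,0.08,0,0],[1,0.16,0.02,0,0],[1,0,0,0,0]]]'; for i in 1; do python3 -m handwheel '[[[1,0.1,0.02,0,0],[1,0.1,0.02,0,0],[1,0,0,0,0]]]'; done
```

```text
time_s: 5.25
eef_pos: [542.2, 201.0, 73.9]
ee_rot: [0.0, 0.193, 0.981, 0.0]
force: [-0.4, 0.4, -0.1]
grip_width: -0.001
grip_force: 0.0
time_s: 5.55
eef_pos: [546.0, 202.7, 72.9]
ee_rot: [-0.007, 0.192, 0.981, -0.002]
force: [-24.1, -2.3, 9.5]
grip_width: -0.003
grip_force: 12.2
```

The stop can be felt, at 24 N along x. I'll retreat, lift, go over to the wheel and check the lever from above.

```bash
python3 -m handwheel '[[[1,-0.4,-0.1,0,0],[1,0,0,0.7,0],[1,0,0,0.7,0],[1,0,0,0.7,0],[1,0,0,0.7,0],[1,0,0,0.7,0],[1,0,0,0.7,0],[1,0.1,-0.7,0,0],[1,0.1,-0.7,0,0],[1,0.1,-0.7,0,0]]]';python3 -m handwheel '[[[1,0.2,-0.8,0,0],[1,0.2,-0.8,0,0],[1,0.1,-0.8,0,0],[1,0,0,0,0]]]'; python3 - <<'E'
from rig import optics
import cv2,numpy as np
c=optics.capture("top");a=cv2.resize(c["img"][130:230,180:370],None,fx=4,fy=4,interpolation=cv2.INTER_CUBIC)
b=optics.capture("wrist")["img"]
cv2.imwrite("pics/top3.png",np.vstack([a[:,:560],b])[:, :] if 0 else a); cv2.imwrite("pics/wrist3.png",b)
E
```

```text
time_s: 6.55
eef_pos: [546.7, 91.5, 284.6]
ee_rot: [0.001, 0.192, 0.981, 0.0]
force: [-0.2, 0.6, -0.1]
grip_width: -0.0
grip_force: 0.0
time_s: 6.95
eef_pos: [571.9, -31.7, 283.8]
ee_rot: [0.0, 0.195, 0.981, -0.0]
force: [-0.2, 0.4, 0.2]
grip_width: -0.0
grip_force: 0.0
```

View pics/top3.png

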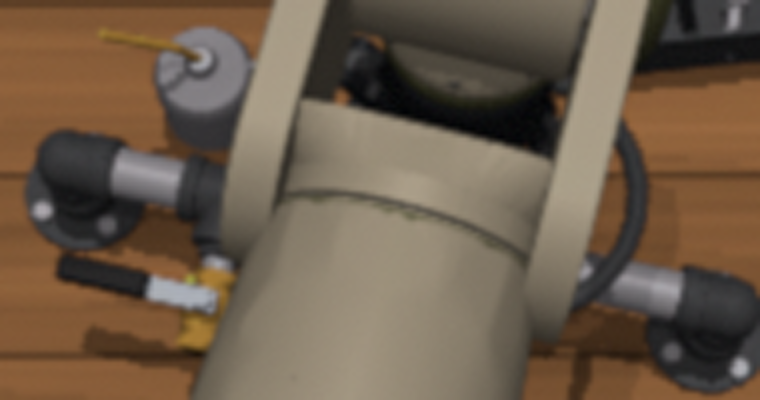

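The lever now runs from (205,298) to (62,268), parallel to the pipe, so the cock is shut. Next, go down between the spokes.

```bash
python3 -m handwheel '[[[1,-0.18,0,0,0],[1,0,0,-0.6,0],[1,0,0,-0.6,0],[1,0,0,-0.6,0],[1,0,0,0,0]]]'; cat > chk.py <<'E'
import sys,numpy as np
from rig import ctrl
s=ctrl.sense(); d=np.array(s["eef_pos"][:2])-[586.5,-68.5]; f=np.array(s["force"])
a=np.arctan2(d[1],d[0]); ft=f[:2]@[-np.sin(a),np.cos(a)]
print("  r %.1f ang %.1f Ftan %.1f |F| %.1f wt %s t %.2f"%(np.hypot(*d),np.degrees(a)%360,ft,np.linalg.norm(f),np.round(s["wrist_torque"],2),s["time_s"]))
sys.exit(np.linalg.norm(f)>25)
E
python3 chk.py; python3 - <<'E'
import numpy as np
a=np.radians(np.arange(120,481,15)); q=44*np.c_[np.cos(a),np.sin(a)]/50
for x,y in zip(np.degrees(a[1:]),np.diff(q,axis=0).round(2)): print(int(round(x)),list(map(float,y)))
E
```

```text
time_s: 7.55
eef_pos: [560.8, -25.8, 191.0]
ee_rot: [-0.003, 0.192, 0.981, 0.0]
force: [0.1, 0.1, 0.9]
grip_width: -0.002
grip_force: 0.0
  r 49.8 ang 121.0 Ftan -0.2 |F| 0.9 wt [0.01 0.01 0.05] t 7.55
135 [-0.18, -0.14]
150 [-0.14, -0.18]
165 [-0.09, -0.21]
180 [-0.03, -0.23]
195 [0.03, -0.23]
210 [0.09, -0.21]
225 [0.14, -0.18]
240 [0.18, -0.14]
255 [0.21, -0.09]
270 [0.23, -0.03]
285 [0.23, 0.03]
300 [0.21, 0.09]
315 [0.18, 0.14]
330 [0.14, 0.18]
345 [0.09, 0.21]
360 [0.03, 0.23]
375 [-0.03, 0.23]
390 [-0.09, 0.21]
405 [-0.14, 0.18]
420 [-0.18, 0.14]
435 [-0.21, 0.09]
450 [-0.23, 0.03]
465 [-0.23, -0.03]
480 [-0.21, -0.09]False
```

```bash
python3 -m handwheel '[[[1,-0.12,-0.23,0,0],[1,-0.14,-0.18,0,0],[1,-0.09,-0.21,0,0],[1,-0.03,-0.23,0,0]]]' && python3 chk.py && python3 -m handwheel '[[[1,0.03,-0.23,0,0],[1,0.09,-0.21,0,0],[1,0.14,-0.18,0,0],[1,0.18,-0.14,0,0]]]' |grep pos && python3 chk.py && python3 -m handwheel '[[[1,0.21,-0.09,0,0],[1,0.23,-0.03,0,0],[1,0.23,0.03,0,0],[1,0.21,0.09,0,0]]]' |grep pos && python3 chk.py
```

```text
time_s: 7.95
eef_pos: [543.6, -68.1, 195.2]
ee_rot: [0.001, 0.192, 0.981, 0.003]
force: [1.3, 8.6, -3.0]
grip_width: 0.002
grip_force: 3.7
  r 42.9 ang 179.5 Ftan -8.6 |F| 9.2 wt [ 1.46 -0.19  0.07] t 7.95False
```

```bash
sed -i 's/sys.exit(\(.*\))$/sys.exit(int(\1))/' chk.py; python3 -m handwheel '[[[1,0.03,-0.23,0,0],[1,0.09,-0.21,0,0],[1,0.14,-0.18,0,0],[1,0.18,-0.14,0,0]]]' |grep pos && python3 chk.py && python3 -m handwheel '[[[1,0.21,-0.09,0,0],[1,0.23,-0.03,0,0],[1,0.23,0.03,0,0],[1,0.21,0.09,0,0]]]' |grep pos && python3 chk.py && python3 -m handwheel '[[[1,0.18,0.14,0,0],[1,0.14,0.18,0,0],[1,0.09,0.21,0,0],[1,0.03,0.23,0,0]]]' |grep pos && python3 chk.py && python3 -m handwheel '[[[1,-0.03,0.23,0,0],[1,-0.09,0.21,0,0],[1,-0.14,0.18,0,0],[1,-0.18,0.14,0,0]]]' |grep pos && python3 chk.py
```

```text
eef_pos: [565.1, -107.8, 196.1]
  r 44.8 ang 241.4 Ftan -7.2 |F| 10.5 wt [1.32 0.78 0.15] t 8.35
eef_pos: [609.8, -109.8, 197.8]
  r 47.4 ang 299.4 Ftan -7.3 |F| 14.7 wt [-0.21  1.22  0.01] t 8.75
eef_pos: [632.8, -72.8, 197.8]
  r 46.5 ang 354.7 Ftan -7.0 |F| 11.5 wt [-1.16 -0.04  0.01] t 9.15
eef_pos: [608.8, -31.8, 194.4]
  r 43.0 ang 58.7 Ftan -0.4 |F| 0.9 wt [ 0.01  0.04 -0.01] t 9.55
```

```bash
python3 -m handwheel '[[[1,-0.21,0.09,0,0],[1,-0.23,0.03,0,0],[1,-0.23,-0.03,0,0],[1,-0.21,-0.09,0,0]]]' |grep pos && python3 chk.py && python3 -m handwheel '[[[1,-0.18,-0.14,0,0],[1,-0.14,-0.18,0,0],[1,-0.09,-0.21,0,0]]]' |grep pos && python3 chk.py
```

```text
eef_pos: [566.6, -31.8, 195.5]
  r 41.8 ang 118.5 Ftan -6.8 |F| 8.1 wt [ 0.19 -1.05  0.02] t 9.95
eef_pos: [545.6, -57.0, 195.2]
  r 42.5 ang 164.3 Ftan -9.0 |F| 9.4 wt [ 1.34 -0.87  0.06] t 10.25
```

One turn is done. From here I'll use half steps with a check on the tangential force after each.

```bash
sed -i 's/np.linalg.norm(f)>25/abs(ft)>15 or np.linalg.norm(f)>40/' chk.py
python3 -m handwheel '[[[1,-0.02,-0.11,0,0],[1,-0.01,-0.12,0,0]]]' >/dev/null && python3 chk.py && python3 -m handwheel '[[[1,0.01,-0.12,0,0],[1,0.02,-0.11,0,0]]]' >/dev/null && python3 chk.py && python3 -m handwheel '[[[1,0.04,-0.11,0,0],[1,0.05,-0.1,0,0]]]' >/dev/null && python3 chk.py && python3 -m handwheel '[[[1,0.06,-0.1,0,0],[1,0.08,-0.08,0,0]]]' >/dev/null && python3 chk.py && python3 -m handwheel '[[[1,0.08,-0.08,0,0],[1,0.1,-0.06,0,0]]]' >/dev/null && python3 chk.py && python3 -m handwheel '[[[1,0.1,-0.05,0,0],[1,0.11,-0.04,0,0]]]' >/dev/null && python3 chk.py && python3 -m handwheel '[[[1,0.11,-0.02,0,0],[1,0.12,-0.01,0,0]]]' >/dev/null && python3 chk.py && python3 -m handwheel '[[[1,0.12,0.01,0,0],[1,0.11,0.02,0,0]]]' >/dev/null && python3 chk.py && python3 -m handwheel '[[[1,0.11,0.04,0,0],[1,0.1,0.05,0,0]]]' >/dev/null && python3 chk.py && python3 -m handwheel '[[[1,0.1,0.06,0,0],[1,0.08,0.08,0,0]]]' >/dev/null && python3 chk.py && python3 -m handwheel '[[[1,0.08,0.08,0,0],[1,0.06,0.1,0,0]]]' >/dev/null && python3 chk.py && python3 -m handwheel '[[[1,0.05,0.1,0,0],[1,0.04,0.11,0,0]]]' >/dev/null && python3 chk.py && python3 -m handwheel '[[[1,0.02,0.11,0,0],[1,0.01,0.12,0,0]]]' >/dev/null && python3 chk.py
```

```text
r 43.2 ang 180.8 Ftan -13.5 |F| 14.4 wt [ 1.91 -0.42  0.11] t 10.45
  r 43.2 ang 196.1 Ftan -7.3 |F| 8.9 wt [ 1.21 -0.04  0.04] t 10.65
  r 43.5 ang 211.0 Ftan -7.4 |F| 9.4 wt [1.25 0.27 0.06] t 10.85
  r 44.4 ang 225.4 Ftan -7.7 |F| 7.9 wt [1.13 0.7  0.09] t 11.05
  r 44.6 ang 239.8 Ftan -7.5 |F| 7.7 wt [0.81 1.   0.06] t 11.25
  r 45.0 ang 254.6 Ftan -7.3 |F| 7.5 wt [0.51 1.04 0.06] t 11.45
  r 45.3 ang 269.4 Ftan -7.2 |F| 7.6 wt [ 0.32  1.13 -0.01] t 11.65
  r 45.6 ang 284.3 Ftan -6.3 |F| 6.8 wt [-0.01  1.02  0.06] t 11.85
  r 45.5 ang 298.6 Ftan -5.1 |F| 5.2 wt [-0.23  0.88  0.02] t 12.05
  r 45.4 ang 312.8 Ftan -6.0 |F| 6.6 wt [-0.43  0.95 -0.04] t 12.25
  r 45.3 ang 326.4 Ftan -9.1 |F| 9.2 wt [-1.19  1.17  0.07] t 12.45
  r 44.7 ang 340.5 Ftan -9.3 |F| 9.8 wt [-1.28  0.98  0.1 ] t 12.65
  r 44.1 ang 355.3 Ftan -8.6 |F| 8.9 wt [-1.39  0.4   0.07] t 12.85
```

Smooth so far, about 1.5 turns. Continuing.

```bash

python3 -m handwheel '[[[1,-0.01,0.12,0,0],[1,-0.02,0.11,0,0]]]' >/dev/null && python3 chk.py && python3 -m handwheel '[[[1,-0.04,0.11,0,0],[1,-0.05,0.1,0,0]]]' >/dev/null && python3 chk.py && python3 -m handwheel '[[[1,-0.06,0.1,0,0],[1,-0.08,0.08,0,0]]]' >/dev/null && python3 chk.py && python3 -m handwheel '[[[1,-0.08,0.08,0,0],[1,-0.1,0.06,0,0]]]' >/dev/null && python3 chk.py && python3 -m handwheel '[[[1,-0.1,0.05,0,0],[1,-0.11,0.04,0,0]]]' >/dev/null && python3 chk.py && python3 -m handwheel '[[[1,-0.11,0.02,0,0],[1,-0.12,0.01,0,0]]]' >/dev/null && python3 chk.py && python3 -m handwheel '[[[1,-0.12,-0.01,0,0],[1,-0.11,-0.02,0,0]]]' >/dev/null && python3 chk.py && python3 -m handwheel '[[[1,-0.11,-0.04,0,0],[1,-0.1,-0.05,0,0]]]' >/dev/null && python3 chk.py && python3 -m handwheel '[[[1,-0.1,-0.06,0,0],[1,-0.08,-0.08,0,0]]]' >/dev/null && python3 chk.py && python3 -m handwheel '[[[1,-0.08,-0.08,0,0],[1,-0.06,-0.1,0,0]]]' >/dev/null && python3 chk.py && python3 -m handwheel '[[[1,-0.05,-0.1,0,0],[1,-0.04,-0.11,0,0]]]' >/dev/null && python3 chk.py && python3 -m handwheel '[[[1,-0.02,-0.11,0,0],[1,-0.01,-0.12,0,0]]]' >/dev/null && python3 chk.py && python3 -m handwheel '[[[1,0.01,-0.12,0,0],[1,0.02,-0.11,0,0]]]' >/dev/null && python3 chk.py
```

```text
r 43.6 ang 10.7 Ftan -6.9 |F| 7.2 wt [-1.24 -0.02  0.05] t 13.05
  r 43.0 ang 25.6 Ftan -7.6 |F| 7.9 wt [-1.16 -0.29  0.01] t 13.25
  r 42.5 ang 40.8 Ftan -8.0 |F| 8.5 wt [-1.1  -0.68  0.08] t 13.45
  r 42.0 ang 55.5 Ftan -9.9 |F| 10.5 wt [-1.28 -1.19  0.1 ] t 13.65
  r 41.8 ang 71.1 Ftan -9.2 |F| 9.7 wt [-0.76 -1.23  0.07] t 13.85
  r 41.7 ang 85.1 Ftan -0.9 |F| 18.5 wt [-0.47  0.97  0.01] t 14.05
  r 41.3 ang 100.5 Ftan -11.5 |F| 19.0 wt [ 0.49 -1.81  0.  ] t 14.25
  r 40.9 ang 116.3 Ftan -10.6 |F| 18.1 wt [ 0.98 -1.72  0.07] t 14.45
  r 41.5 ang 134.9 Ftan 0.8 |F| 1.4 wt [-0.01  0.02 -0.  ] t 14.65
  r 42.7 ang 151.9 Ftan 0.4 |F| 0.8 wt [-0.02  0.02 -0.01] t 14.85
  r 42.9 ang 167.2 Ftan -0.1 |F| 0.3 wt [-0.01 -0.01  0.01] t 15.05
  r 43.1 ang 182.7 Ftan -0.2 |F| 0.7 wt [0.02 0.01 0.01] t 15.25
  r 43.5 ang 198.2 Ftan -1.0 |F| 1.1 wt [ 0.03 -0.01 -0.03] t 15.45
```

Contact was lost after about 120°, so the finger probably slipped past the spoke. I'll check the height and look with the wrist camera.

```bash
python3 - <<'E'
from rig import optics,ctrl
import cv2,numpy as np
s=ctrl.sense();print(s["eef_pos"],s["ee_rot"],s["grip_width"],s["grip_force"])
from h import proj
c=optics.capture("wrist");w=c["img"]
for a in range(0,360,60):
    print(a,proj(c,[586.5+42*np.cos(np.radians(a)),-68.5+42*np.sin(np.radians(a)),220]).round())
print("tcp",proj(c,s["eef_pos"]).round(),"ctr",proj(c,[586.5,-68.5,240]).round())
cv2.imwrite("pics/wrist4.png",w)
E
```

```text
[545.12070767 -82.07328961 194.08636835] [-1.37052945e-06  1.92759268e-01  9.81246077e-01 -2.12709070e-05] -0.0018897532078699282 0.0
0 [360. 394.]
60 [417. 340.]
120 [391. 268.]
180 [302. 257.]
240 [249. 320.]
300 [281. 385.]
tcp [276. 247.] ctr [340. 358.]
```

View pics/wrist4.png

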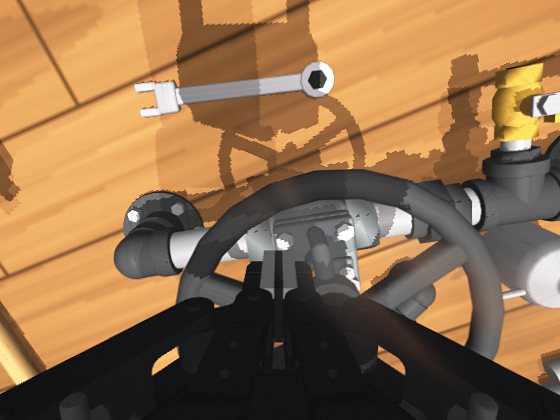

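The wrist view shows the fingertips at (275,260). One spoke runs from (470,240) to the hub and another is at lower left, (205,290)–(245,310). The finger is therefore between two spokes and jumped over one of them.

```bash
python3 - <<'E'
from rig import optics
import numpy as np
from h import *
c=optics.capture("wrist")
for u,v in [(470,242),(425,270),(385,296),(206,290),(240,306)]:
    X=ray(c,u,v,222)[:2]-[586.5,-68.5]; print(u,v,np.hypot(*X).round(1),np.degrees(np.arctan2(X[1],X[0]))%360)
E
```

```text
470 242 74.6 106.56881108722204
425 270 51.7 107.36199542068043
385 296 29.9 108.41176258215482
206 290 65.6 227.5705954133793
240 306 48.0 230.68831593984632
```

Spokes are now at 107.5°, 227.5° and 347.5°. Counting the pass over the lever, the real fingertips sit about 19 mm above the reported TCP, so the overlap with the spokes was marginal. I'll go about 11 mm lower and slightly farther out, then push again.

```bash
sed -i 's/t %.2f"%(/t %.2f z %.1f Fz %.1f"%(/; s/s\["time_s"\])/s["time_s"],s["eef_pos"][2],f[2])/' chk.py
python3 -m handwheel '[[[1,-0.09,-0.03,0,0],[1,0,0,-0.12,0],[1,0,0,-0.1,0],[1,0,0,0,0]]]' >/dev/null && python3 chk.py && python3 -m handwheel '[[[1,0.05,-0.12,0,0],[1,0.06,-0.11,0,0]]]' >/dev/null && python3 chk.py && python3 -m handwheel '[[[1,0.07,-0.11,0,0],[1,0.08,-0.09,0,0]]]' >/dev/null && python3 chk.py && python3 -m handwheel '[[[1,0.09,-0.09,0,0],[1,0.11,-0.07,0,0]]]' >/dev/null && python3 chk.py && python3 -m handwheel '[[[1,0.11,-0.06,0,0],[1,0.12,-0.04,0,0]]]' >/dev/null && python3 chk.py && python3 -m handwheel '[[[1,0.12,-0.02,0,0],[1,0.13,-0.01,0,0]]]' >/dev/null && python3 chk.py && python3 -m handwheel '[[[1,0.13,0.01,0,0],[1,0.12,0.02,0,0]]]' >/dev/null && python3 chk.py && python3 -m handwheel '[[[1,0.12,0.04,0,0],[1,0.11,0.05,0,0]]]' >/dev/null && python3 chk.py
```

```text
r 48.5 ang 197.0 Ftan -0.3 |F| 1.0 wt [ 0.02 -0.01  0.01] t 15.95 z 182.1 Fz 0.9
  r 48.0 ang 204.4 Ftan -56.6 |F| 60.2 wt [7.8  4.72 0.14] t 16.15 z 182.5 Fz 19.2
```

At 204° the wheel resists with 57 N, against about 6 N of friction: it is on the open stop. The target for a quarter turn back is spokes at 17.5°, 137.5° and 257.5°.

```bash
python3 - <<'E'
import numpy as np
from rig import ctrl
p=np.array(ctrl.sense()["eef_pos"][:2])-[586.5,-68.5]
for a in [195,185,175,165,155,145,135,125,115,105,95,85,75,65,55,50,45]:
    q=48*np.array([np.cos(np.radians(a)),np.sin(np.radians(a))]); print(a,((q-p)/50).round(2)); p=q
E
```

```text
195 [-0.05  0.15]
185 [-0.03  0.16]
175 [0.   0.17]
165 [0.03 0.16]
155 [0.06 0.16]
145 [0.08 0.14]
135 [0.11 0.13]
125 [0.13 0.11]
115 [0.14 0.08]
105 [0.16 0.06]
95 [0.16 0.03]
85 [0.17 0.  ]
75 [ 0.16 -0.03]
65 [ 0.16 -0.06]
55 [ 0.14 -0.08]
50 [ 0.07 -0.05]
45 [ 0.06 -0.06]
```

```bash
python3 -m handwheel '[[[1,-0.09,0.25,0,0],[1,-0.03,0.16,0,0],[1,0,0.17,0,0],[1,0.03,0.16,0,0],[1,0.06,0.16,0,0],[1,0.08,0.14,0,0],[1,0,0,0,0]]]' >/dev/null; python3 chk.py && python3 -m handwheel '[[[1,0.11,0.13,0,0],[1,0.13,0.11,0,0],[1,0.14,0.08,0,0]]]' >/dev/null && python3 chk.py && python3 -m handwheel '[[[1,0.16,0.06,0,0],[1,0.16,0.03,0,0],[1,0.17,0,0,0]]]' >/dev/null && python3 chk.py && python3 -m handwheel '[[[1,0.16,-0.03,0,0],[1,0.16,-0.06,0,0],[1,0,0,0,0]]]' >/dev/null && python3 chk.py
cat > sp.py <<'E'
from rig import optics
import cv2,numpy as np
from h import *
# angle score: darkness/spoke fit on polar unwrapping of the wheel plane in wrist view
import sys
c=optics.capture("wrist"); cv2.imwrite("pics/"+sys.argv[1]+".png",c["img"])
g=cv2.cvtColor(c["img"],cv2.COLOR_BGR2GRAY)
im=c["img"].copy()
for a in range(0,360,10):
    for r in (40,67):
        p=proj(c,[586.5+r*np.cos(np.radians(a)),-68.5+r*np.sin(np.radians(a)),222])
        if 0<=p[0]<560 and 0<=p[1]<420: cv2.circle(im,tuple(int(v) for v in p.round()),1,(0,0,255) if a%30 else (0,255,0),-1)
cv2.imwrite("pics/"+sys.argv[1]+"o.png",im)
E
python3 sp.py w5
```

```text
r 46.0 ang 144.4 Ftan -0.2 |F| 0.6 wt [0.02 0.01 0.03] t 16.85 z 183.0 Fz 0.5
  r 45.7 ang 115.2 Ftan 6.5 |F| 6.8 wt [-0.72  0.89 -0.1 ] t 17.15 z 182.7 Fz -0.9
  r 46.7 ang 84.7 Ftan 9.5 |F| 9.9 wt [-0.27  1.51 -0.12] t 17.45 z 182.3 Fz 2.1
  r 47.4 ang 62.2 Ftan 0.2 |F| 0.7 wt [-0.  0. -0.] t 17.75 z 182.6 Fz 0.3
```

View pics/w5o.png

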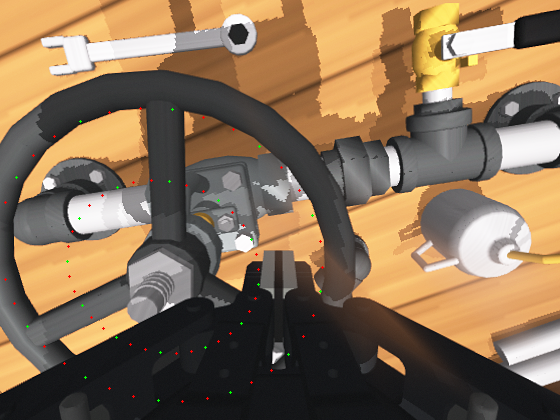

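The overlay fits the rim well. One spoke runs from (167,108) to (173,235) and another from (30,325) to (125,290). Converting these to angles.

```bash
python3 - <<'E'
from rig import optics
import numpy as np
from h import *
c=optics.capture("wrist")
for u,v in [(165,110),(166,150),(168,190),(34,327),(90,304)]:
  for z in (220,225):
    X=ray(c,u,v,z)[:2]-[586.5,-68.5]; print(u,v,z,np.hypot(*X).round(1),(np.degrees(np.arctan2(X[1],X[0]))%360).round(1))
E
```

```text
165 110 220 66.7 152.7
165 110 225 66.8 151.3
166 150 220 51.8 152.4
166 150 225 52.5 150.7
168 190 220 35.9 151.2
168 190 225 37.2 148.8
34 327 220 66.9 271.9
34 327 225 61.7 270.4
90 304 220 38.2 272.4
90 304 225 34.0 269.9
```

```bash
cp sp.py sp2.py; cat > meas.py <<'E'
from rig import optics
import cv2,numpy as np
from h import *
c=optics.capture("wrist"); hsv=cv2.cvtColor(c["img"],cv2.COLOR_BGR2HSV)
for r in (38,46,54,60):
    out=[]
    for a in np.r_[120:166:2,244:286:2]:
        u,v=proj(c,[586.5+r*np.cos(np.radians(a)),-68.5+r*np.sin(np.radians(a)),225]).round().astype(int)
        out.append("%d"%hsv[v,u,2] +("*" if hsv[v,u,1]>90 else "") if 0<=u<560 and 0<=v<420 else "-")
    print(r,"120:"," ".join(out[:23]),"|244:"," ".join(out[23:]))
E
python3 meas.py
python3 -m handwheel '[[[1,0.05,-0.04,0,0],[1,0.06,-0.04,0,0],[1,0.06,-0.05,0,0],[1,0.05,-0.05,0,0],[1,0,0,0,0]]]' >/dev/null; python3 chk.py; python3 meas.py
```

```text
38 120: 74 81 80 78 128 109 110 114 64 86 35 42 50 60 59 59 58 59 57 53 104 134 129 |244: 244* 243* 242* 242* 244* 247* 244* 238* 234* 229* 53 78 94 104 100 105 103 104 98 90 250*
46 120: 140 107 108 108 111 97 61 63 74 76 83 31 43 53 58 59 59 59 58 51 133* 168* 161* |244: 247* 246* 244* 243* 242* 242* 244* 244* 238* 235* 199* 51 88 99 100 102 102 102 93 251* 249*
54 120: 145 92 101 75 99 93 83 143* 139* 139* 136* 132* 34 49 56 60 59 58 57 59 227* 239* 243* |244: 235* 245* 246* 244* 242* 241* 241* 243* 242* 233* 235* 66* 77 93 102 102 102 101 208* 248* 249*
60 120: 94 88 102* 139* 140* 140* 141* 135* 132* 128* 92* 98* 232* 44 55 60 60 59 54 144* 214* 247* 247* |244: 33 32 36 37 38 36 36 36 42 45 46 45 54 106 117 114 99 98 37 43 44
  r 46.3 ang 45.6 Ftan 2.9 |F| 3.0 wt [ 0.22  0.3  -0.05] t 18.40 z 183.0 Fz -0.4
38 120: 109 110 101 44 54 59 60 61 61 58 59 57 61 88 82 85 136* 135* 138* 131* 131* 131* 129* |244: 248* 42 67 89 102 101 102 106 104 102 90 248* 241* 235* 238* 241* 240* 238* 236* 224* 150*
46 120: 158 157 107 105 41 51 58 57 60 57 58 51 130* 118* 86* 71* 203* 148* 156* 125* 123* 125* 242* |244: 233* 244* 37 77 94 105 101 104 102 100 202* 246* 241* 232* 238* 241* 237* 236* 204* 208* 251*
54 120: 120* 140* 138* 139* 104* 46 56 59 58 60 57 47 124* 170* 231* 233* 233* 232* 232* 239* 142* 141* 236* |244: 245* 241* 191* 54 89 100 101 103 103 88 242* 245* 240* 232* 236* 238* 236* 233* 183* 249* 247*
60 120: 135* 137* 136* 127* 117* 39 55 62 62 59 59 141* 139* 141* 143* 214* 236* 235* 233* 140* 141* 234* 229* |244: 32 35 33 41 86 97 98 100 103 81 44 39 36 32 33 35 38 39 39 39 38
```

Both spokes moved about 15.6°, to roughly 16° mod 120. Against 107.5–108° at the stop, that is about 91° back. I'll back the finger off the spoke, lift clear and check that nothing shifted.

```bash
python3 -m handwheel '[[[1,-0.1,0.1,0,0],[1,-0.1,0.1,0,0],[1,0,0,0,0]]]' >/dev/null; python3 chk.py; python3 meas.py | sed -n 3p; python3 -m handwheel '[[[1,0,0,0.4,0],[1,0,0,0.5,0],[1,0,0,0.6,0],[1,0,0,0.6,0],[1,0,0,0.5,0],[1,-0.6,0,0,0],[1,-0.7,0,0,0],[1,-0.7,0,0,0],[1,-0.7,0,0,0],[1,-0.7,0,0,0]]]';python3 -m handwheel '[[[1,-0.7,0,0,0],[1,-0.7,0,0,0],[1,-0.7,0,0,0],[1,0,0,0,0],[1,0,0,0,0]]]'
python3 - <<'E'
import cv2,numpy as np
from rig import optics
from h import *
c=optics.capture("top"); cv2.imwrite("pics/end.png",c["img"]); g=cv2.cvtColor(c["img"],cv2.COLOR_BGR2HSV)
def P(x,y,z):
    return tuple(g[tuple(proj(c,[x,y,z]).round().astype(int)[::-1])][1:])
for r in (45,55):
    print(r,[(int(a),)+tuple(map(int,P(586.5+r*np.cos(np.radians(a)),-68.5+r*np.sin(np.radians(a)),222))) for a in np.r_[0:36:4,120:156:4,240:276:4]])
print([(r,)+tuple(map(int,P(549+r*.223,125+r*.975,112))) for r in (20,50,75,90,110)])
E
```

```text
r 49.1 ang 63.2 Ftan 0.8 |F| 1.1 wt [-0.06  0.01  0.03] t 18.75 z 183.5 Fz 0.1
54 120: 156 131 103 79 63 50 58 59 61 59 59 71* 128* 125* 162* 161* 207* 125* 124* 124* 220* 241* 243* |244: 234* 245* 33 69 91 99 99 102 103 92 233* 240* 236* 233* 156* 246* 249* 246* 248* 247* 249*
time_s: 19.8
eef_pos: [437.6, -25.4, 313.1]
ee_rot: [0.0, 0.193, 0.981, -0.0]
force: [-0.1, -1.3, 1.3]
grip_width: 0.001
grip_force: 0.0
time_s: 20.3
eef_pos: [334.1, -25.7, 313.6]
ee_rot: [0.001, 0.193, 0.981, -0.0]
force: [0.1, 0.7, 0.1]
grip_width: 0.005
grip_force: 0.0
45 [(0, 150, 153), (4, 151, 154), (8, 115, 109), (12, 11, 69), (16, 7, 70), (20, 7, 70), (24, 120, 96), (28, 148, 145), (32, 147, 156), (120, 10, 101), (124, 10, 101), (128, 8, 94), (132, 7, 69), (136, 4, 70), (140, 7, 69), (144, 15, 70), (148, 15, 87), (152, 9, 58), (240, 147, 135), (244, 147, 142), (248, 126, 85), (252, 9, 54), (256, 8, 66), (260, 7, 71), (264, 47, 82), (268, 131, 115), (272, 147, 135)]
55 [(0, 151, 103), (4, 149, 103), (8, 148, 129), (12, 32, 72), (16, 8, 68), (20, 15, 66), (24, 83, 77), (28, 149, 152), (32, 148, 153), (120, 11, 112), (124, 10, 122), (128, 9, 108), (132, 4, 71), (136, 7, 71), (140, 11, 72), (144, 6, 45), (148, 5, 47), (152, 12, 43), (240, 149, 127), (244, 148, 138), (248, 147, 134), (252, 54, 61), (256, 11, 68), (260, 7, 70), (264, 46, 78), (268, 146, 129), (272, 149, 125)]
[(20, 16, 192), (50, 6, 43), (75, 12, 44), (90, 6, 40), (110, 148, 136)]
```

From above, the spokes are at about 17°, 137° and 257°, against a target of 17.5°. The lever lies across its pipe and the robot is clear.

```bash
python3 -c "
from rig import ctrl
print(ctrl.finish_job())"
```

```text
the job is handed in; nothing more can be done
None
```

The job is handed in: the drain cock is shut against its stop, and the gate valve was opened to its stop (57 N felt) and backed off about 90°, with no tool or part moved on purpose, though I did not check them afterwards.

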